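Hold a ring in the gauge beam on a spring-return slide

ROBOT

A 6-joint arm with a two-finger parallel gripper is mounted at the origin on a cart in front of the work surface, level with it; the furniture and walls round the work are solid. World frame = base frame: x ahead of the robot, y to its left, z up, the work surface at z = 0. Lengths are in mm, angles in rad, forces in N, time in s.
With the tool pointing down it reaches from about 350 to 925 mm from the base axis. Payload 6.4 kg.
Tool frame: the origin (TCP) lies at the very end of the fingers, on their centre line; the grasp point (between the pads) lies 19 mm behind it; z points along the fingers, y is the direction in which the jaws open and shut (so a half turn about z gives the same grasp; the last joint's range is limited). The gripper opens to 85 mm and grips with 20 to 120 N. Pads are 22 mm wide; open, the fingers measure 114 mm over their backs; the gripper's body (76 mm by 85 mm) begins 54 mm behind the grasp point. The pads swing forward as they close: fully open they stand 13 mm farther back than shut.
Start: joints at [1.174, 0.245, 1.558, -0, 1.339, -0.174], TCP at [143.621, 633.946, 231.29] pointing down, gripper open.
Joint ranges: [-3.13, 3.13], [-1.02, 2.26], [0.13, 2.54], [-0.95, 4.09], [0.21, 2.88], [-2.74, 2.74]. Speed limits (rad/s): [2.57, 2.57, 3.14, 3.14, 3.14, 3.14].

INTERFACE

Orientations are given as a unit quaternion [x, y, z, w].
In Python, from cell import state, camera, calibration, close_job gives the robot as it stands.
- The arm moves only by the shell command python3 -m jog 'ROWS' [FORCE]. ROWS is JSON, a list of rows, each an object with "offset": the shift along the tool's x, y, z in cm, a list of three; "twist": the turn, a rotation vector about the tool's x, y, z in degrees, a list of three; "grip": the finger opening in cm, from 0 to 8.54. A call has 1 to 5 rows; each row is the pose to reach, as a shift and turn from the pose commanded when the call began, along the tool's axes at that moment; what a row does not reach only later rows make up. A row lasts 1/8 s, in which the tool goes at most 62.5 mm and 10.7 degrees, less where a joint would pass 70% of its speed; a pose out of reach is approached as far as the arm can. A call with a gripper value outside its range is refused whole. The fingers move at their own pace and stop on an object; FORCE is the grip in N (left out, the last holds). Time passes only in rows, so rows that repeat a pose let the fingers close. It gives the time, the measured TCP pose, the force and the opening at its end, in the units of the state.
- state(): the state, without advancing time (a new reading comes with each control period).
- camera(name): name is "scene" or "top" or "wrist"; returns the picture (420x560x3 uint8, blue, green, red); there is no depth.
- calibration(name): a dict with "fx", "fy", "cx", "cy" (pixels), "rvec" (rotation vector, rad) and "tvec" (3), from world to camera coordinates, as OpenCV has them. Camera axes: x right, y down, z forward; pixel columns grow to the right and rows downward; lengths in mm; the calibration is good to about 2 mm. A picture is of the moment at which its call begins: read the wrist's pose just before it. calibration takes no time and is no camera call; for the wrist camera it gives the pose at the moment of the call.
- close_job(): hands the job in, once; it reports no verdict.
The state is a dict: "time_s": time; "q": joint angles; "qd": joint speeds; "effort": joint torques, N m; "ee_pos": TCP position; "tool_rot": TCP orientation; "ft_force": force on the tool from outside, world axes, zero at the start; "ft_torque": the same for the moment, N m; "width": opening from 0.0 (shut) to 1.0 (fully open).
Only numpy, scipy, OpenCV 4.12 (cv2) and the standard library are available. Lean on these libraries where they do the work, as an engineer would, in place of code of your own. Each camera call takes 0.05 s, during which the arm holds its last target.

TASK

Pick up the largest of the four spacer rings with a light grip (never more than 35 N a finger) and lay it flat in the round recess of the gauge's slide, while the slide is home. Then take the slide's pull bar and draw the slide out against its spring until the pointers beside the ring are level with the lines on top of the two gauge posts, and keep it there: the job finishes while you are still holding the bar. Leave the three smaller rings and the gauge posts where they are.

Things in the scene. Friction and masses are not known exactly. Their poses are not given: they have to be found in the camera images.
- ring_center (a point): Centre of the largest ring, a plain ground steel spacer ring lying flat on the bench: 38 mm outside diameter, 14 mm high, 0.04 to 0.085 kg; this point is half-way up (7 mm above its underside), z up. Its ground surface is delicate: at most 35 N a finger.
- ring: The same ring (the largest, 38 mm); origin at the centre of its underside, z up.
- small_ring_0_center (a point): Centre, half-way up, of a smaller spacer ring, 28 mm across and 10 mm high; to be left alone. The four rings lie in a loose group of two by two, 68 to 110 mm apart; which lies where varies. Behind the group stands a tall fixed stand with overhanging arms (see the pictures): from the rings draw back toward the robot before rising and swinging over.
- small_ring_1_center (a point): Centre, half-way up, of a smaller spacer ring, 22 mm across and 14 mm high; to be left alone.
- small_ring_2_center (a point): Centre, half-way up, of a smaller spacer ring, 26 mm across and 12 mm high; to be left alone.
- carriage: The gauge's slide: aluminium plate 150 x 62 x 12 mm, top 26.5 mm above the bench, on a fixed grey base 230 x 130 mm whose place and yaw vary. It has the base's yaw and moves only along its own -x (robot side), 0 to 100 mm, against a spring: 3 N at home plus 0.6 N per 10 mm, 6 to 8.5 N at the mark. Starts home, runs back if let go. Origin: on the bench, 60 mm to -x from the recess.
- nest (a point): Centre of the floor of the round recess in the slide (43 mm diameter, 4 mm deep, chamfered rim; floor 22.5 mm and rim 26.5 mm above the bench). It moves with the slide; axes as carriage. A ring lying in it has its centre 7 mm above this point and stands 10 mm proud of the slide.
- pull_bar (a point): Middle of the slide's pull bar: a round steel bar 10 mm thick and 54 mm long along the slide's y, 62 mm above the bench (35 mm above the slide) on two legs at its ends; 105 mm from the recess towards the slide's -x. Best pinched from above with the fingers closing along the slide's x, one finger before and one behind the bar.
- pointer (a point): The pointer line of the slide: two short black strokes on the slide's top at either side of the recess, in line with the recess's centre; this point is midway between them, 26.5 mm above the bench; axes as carriage.
- mark (a point): The mark: midway between the black lines on the tops of the two gauge posts, 46 mm above the bench. Posts: blocks 24 x 18 mm, one each side of the slide, centres 94 mm apart, 72 mm clear between their feet. Axes as carriage. They are clamped 55 to 80 mm from the home recess towards the slide's -x; the slide passes between them. At the mark the pointer's x in this frame is 0.
There are look-alikes about, which are no part of the job. Leave any turquoise or yellow look-alike of the ring alone.

How it is judged:
By the outcome, as a careful person would: the job done as asked, in the order asked, and still so for the second after the job is handed in, while the arm keeps its last pose, push and grip.
It also fails if it takes over 51 s, if anything falls off the work surface, if the arm or the gripper's body presses on something with over 40 N, if the wrist force passes 120 N, or if a joint passes its speed limit or range.

## Working session

There is one attempt and no reset: what is moved stays moved. The work goes in short steps, Python scripts to look and compute and a shell command to move; the robot and the scene stay as the last step left them, time stands still between calls to the robot, and variables do not carry over. Pictures are saved under pics/ and viewed, and the job is handed in when it is done.

```bash
ls; mkdir -p pics; python3 - <<'E'
from cell import state,camera,calibration
import cv2
s=state();print(s)
for n in("scene","top","wrist"):
    cv2.imwrite(f"pics/{n}0.png",camera(n));print(n,calibration(n))
E
```

```text
pics
{'time_s': 0.0, 'q': array([ 1.17389569e+00,  2.45812126e-01,  1.55903139e+00, -1.48375145e-05,
        1.33870532e+00, -1.74107065e-01]), 'qd': array([-2.12238400e-04,  5.86955988e-05,  1.44905524e-04,  2.03183456e-03,
       -3.72542058e-05, -9.61040258e-04]), 'effort': array([ 2.38677465e-03, -4.29495049e+01, -3.26147532e+01,  9.46143336e-05,
        4.96179942e-03,  4.15139070e-07]), 'ee_pos': array([143.40059155, 633.40319107, 230.1722337 ]), 'tool_rot': array([ 1.11164783e-01,  9.93801507e-01, -9.40531301e-04, -2.68544677e-04]), 'ft_force': array([-0.61892257, -0.1793681 ,  0.51845566]), 'ft_torque': array([ 0.04304312,  0.05991191, -0.01509332]), 'width': 0.9995987686007209}
scene {'fx': 527.930727862113, 'fy': 527.930727862113, 'cx': 274.6882890374933, 'cy': 207.44542105654062, 'rvec': array([ 1.30878771, -1.98599802,  1.09755145]), 'tvec': array([167.96821916, 366.13519547, 502.43383777])}
top {'fx': 425.8169505440797, 'fy': 425.8169505440797, 'cx': 274.1253072539958, 'cy': 209.1973846009875, 'rvec': array([ 2.1152938 , -2.13515075,  0.18761494]), 'tvec': array([-80.99659295, 572.49350133, 850.70223739])}
wrist {'fx': 353.0625100209315, 'fy': 353.0625100209315, 'cx': 272.97762532556123, 'cy': 210.78847410201993, 'rvec': array([-2.25156082, -1.79853542, -0.28288001]), 'tvec': array([-649.88133799,  -41.04294057,  381.16352695])}
```

View pics/scene0.png

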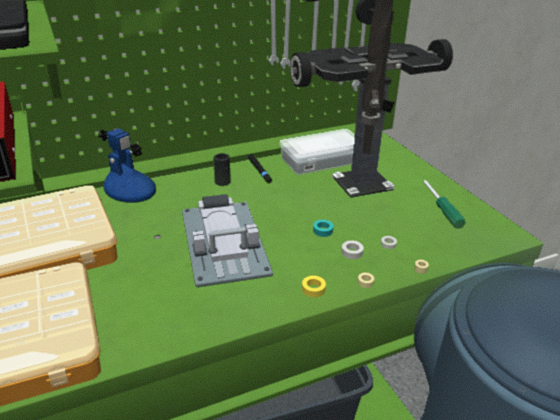

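View pics/top0.png

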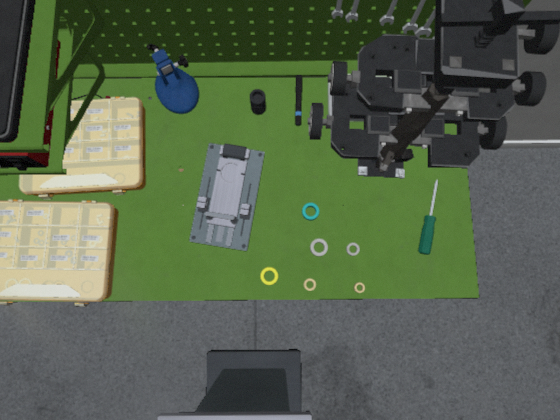

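View pics/wrist0.png

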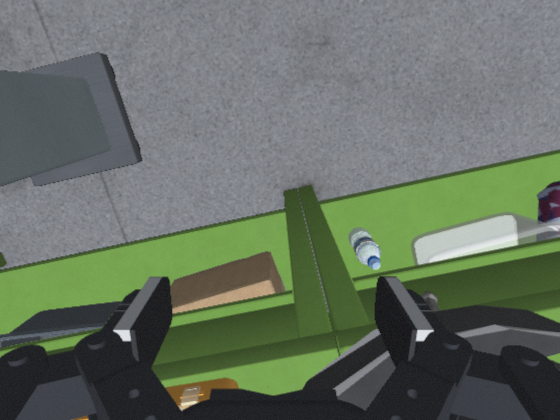

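The largest steel ring is at top (319,247) and scene (352,249). The gauge is at top (228,195), with the pull bar and posts near row 205. Next I'll look at enlarged crops and measure.

```bash
cat > h.py <<'E'
import numpy as np,cv2
from cell import state,camera,calibration
def ray(c,uv):
    R=cv2.Rodrigues(c['rvec'])[0];K=np.array([[c['fx'],0,c['cx']],[0,c['fy'],c['cy']],[0,0,1]])
    d=R.T@np.linalg.inv(K)@np.array([uv[0],uv[1],1.]);o=-R.T@c['tvec'];return o,d
def onz(c,uv,z):
    o,d=ray(c,uv);return o+d*(z-o[2])/d[2]
def proj(c,p):
    K=np.array([[c['fx'],0,c['cx']],[0,c['fy'],c['cy']],[0,0,1]])
    return cv2.projectPoints(np.array(p,float).reshape(-1,3),c['rvec'],c['tvec'],K,None)[0].reshape(-1,2)
E
python3 - <<'E'
from h import *
t=cv2.imread('pics/top0.png');s=cv2.imread('pics/scene0.png')
cv2.imwrite('pics/topc.png',cv2.resize(t[135:305,180:380],None,fx=4,fy=3.5,interpolation=cv2.INTER_CUBIC)[:600])
cv2.imwrite('pics/scc.png',cv2.resize(s[185:300,170:440],(800,int(115*800/270)),interpolation=cv2.INTER_CUBIC))
ct=calibration('top');cs=calibration('scene')
for n,uv in dict(ring=(319,247),r28=(353,249),ra=(310,284.5),rb=(360,287.5),turq=(310.5,211),yel=(269,276),gauge=(228,195)).items():print(n,onz(ct,uv,10).round(1))
print(onz(cs,(352,249),10),'cam',ray(ct,(0,0))[0],ray(cs,(0,0))[0])
g=cv2.cvtColor(t,cv2.COLOR_BGR2HSV)
for n,c,b in(('top',ct,t),('scene',cs,s)):
    hsv=cv2.cvtColor(b,cv2.COLOR_BGR2HSV)
    m=((hsv[...,1]<70)&(hsv[...,2]>110)).astype('uint8')
    k,l,st,ce=cv2.connectedComponentsWithStats(m)
    for i in range(1,k):
        if 15<st[i,4]<6000: print(n,st[i],ce[i].round(1),onz(c,ce[i],10).round(0)[:2])
E
```

```text
ring [ 494.5 -183.3   10. ]
r28 [ 489.4 -257.3   10. ]
ra [ 414.1 -161.8   10. ]
rb [ 406.8 -268.8   10. ]
turq [ 574.4 -166.7   10. ]
yel [433.  -73.9  10. ]
gauge [612.5  16.5  10. ]
[ 493.89336551 -182.77857936   10.        ] cam [410.03396125 -89.24681418 939.10101194] [-136.59988335  251.11046059  577.05465409]
top [346  12  12   6  28] [351.   14.3] [1056. -276.]
top [380  15  14   7  36] [385.9  17.2] [1047. -360.]
top [403  23  10   7  26] [406.9  25.2] [1026. -409.]
top [415  27  16   7  37] [422.2  29.3] [1014. -445.]
top [328  82   4  34 112] [329.3 100.4] [ 835. -217.]
top [407  94   6  13  49] [409.9  99.4] [ 836. -404.]
top [ 70 100  14  16 132] [ 75.2 106.2] [827. 374.]
top [453 101  14   8  73] [458.9 104.4] [ 822. -516.]
top [406 108   6   5  22] [408.4 109.4] [ 811. -399.]
top [457 111   6   5  20] [459.6 112.5] [ 802. -516.]
top [ 70 115   5   6  21] [ 71.5 117.4] [800. 381.]
top [380 136  16   6  54] [387.1 138.2] [ 742. -346.]
top [503 139  57   5 214] [530.7 141.1] [ 731. -672.]
top [ 189  143   76  108 4998] [226.5 198.1] [606.  20.]
top [381 142   5   5  17] [
[... 1369 characters left out ...]
.1 148. ] [ 877. -315.]
scene [332 171  12   7  60] [337.4 174.4] [ 743. -293.]
scene [382 181  12   8  60] [388. 184.] [ 665. -374.]
scene [424 180  16  19  77] [431.3 188.9] [ 612. -447.]
scene [   0  186  112   80 5457] [ 50.4 224.7] [778. 303.]
scene [347 187  12   8  68] [352.3 190.3] [ 671. -289.]
scene [ 182  197   91   88 4941] [223.9 242.6] [600.  21.]
scene [154 236   7   3  16] [156.9 236.9] [663. 128.]
scene [381 236  16  13 166] [388.4 241.8] [ 487. -255.]
scene [342 240  22  19 316] [352. 249.] [ 494. -183.]
scene [437 268  51  27 163] [461.5 278.9] [ 353. -309.]
scene [442 289  18  21  78] [449.7 299.3] [ 321. -258.]
scene [ 372  350   57   70 1742] [406.  380.1] [ 217. -101.]
```

View pics/topc.png

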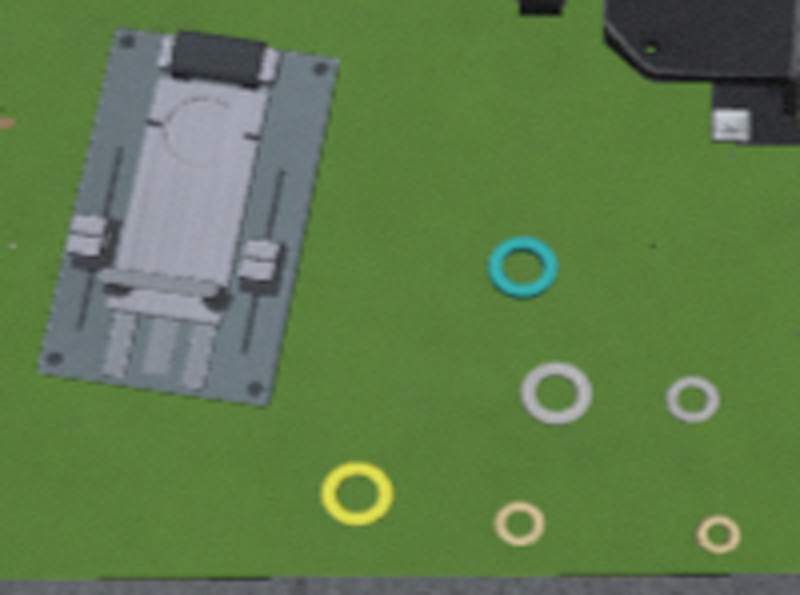

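View pics/scc.png

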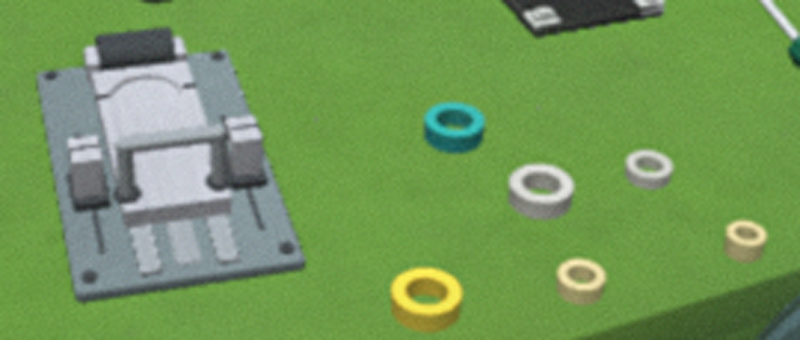

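```bash
python3 - <<'E'
from h import *
ct=calibration('top');cs=calibration('scene')
T=lambda x,y:(180+(x+.5)/4-.5,135+(y+.5)/3.5-.5)
S=lambda x,y:(170+(x+.5)*270/800-.5,185+(y+.5)*115/340-.5)
def two(n,a,b,z):
    A=onz(ct,T(*a),z);B=onz(cs,S(*b),z);print(n,z,'top',A.round(1)[:2],'scene',B.round(1)[:2]);return A
pl=two('pL',(154,123),(101,94),26.5);pr=two('pR',(252,136),(189,86),26.5)
ml=two('mL',(86,235),(83,149),46);mr=two('mR',(262,258),(243,128),46)
bl=two('bL',(104,275),(122,143),64);br=two('bR',(217,291),(224,133),64)
for a,b in((pl,pr),(ml,mr),(bl,br)):
    d=a-b;print(((a+b)/2).round(1),np.linalg.norm(d).round(1),np.degrees(np.arctan2(d[1],d[0])).round(1))
# base corners z~? 
for a in((115,28),(340,60),(270,405),(38,372)):print(onz(ct,T(*a),10).round(1))
print('ring',onz(ct,(318.5,246.8),12),onz(cs,(352,249),10))
s=state();R=cv2.Rodrigues
from scipy.spatial.transform import Rotation as Ro
print(Ro.from_quat(s['tool_rot']).as_matrix().round(3))
E
```

```text
pL 26.5 top [666.3  37.1] scene [670.9  35.7]
pR 26.5 top [657.2 -17.3] scene [658.3 -18.9]
mL 46 top [590.4  69.8] scene [590.8  70.1]
mR 46 top [575.1 -24.5] scene [575.1 -23.4]
bL 64 top [562.3  56.6] scene [563.4  54.3]
bR 64 top [552.1  -2.4] scene [550.5  -2.3]
[661.8   9.9  26.5] 55.1 80.5
[582.8  22.7  46. ] 95.5 80.8
[557.2  27.1  64. ] 59.9 80.2
[735.3  62.6  10. ]
[712.2 -65.8  10. ]
[488.6 -26.5  10. ]
[510.5 100.6  10. ]
ring [ 494.76029985 -182.06916622   12.        ] [ 493.89336551 -182.77857936   10.        ]
[[-0.975  0.221 -0.001]
 [ 0.221  0.975 -0.001]
 [ 0.    -0.001 -1.   ]]
```

```bash
cat > w.py <<'E'
# usage: w.py x,y,z,yawdeg ...   (yaw = world angle of tool y axis; tool down)
import sys;from h import *
from scipy.spatial.transform import Rotation as Ro
s=state();R=Ro.from_quat(s['tool_rot']);p=s['ee_pos'];M=R.as_matrix()
print('at',p.round(1),'yaw',np.degrees(np.arctan2(M[1,1],M[0,1])).round(2),'t',s['time_s'],'w',s['width'],'q6',s['q'][5].round(2))
for a in sys.argv[1:]:
    x,y,z,w=map(float,a.split(','));w=np.radians(w);Y=np.array([np.cos(w),np.sin(w),0]);Z=np.array([0,0,-1.]);X=np.cross(Y,Z)
    T=Ro.from_matrix(np.c_[X,Y,Z])
    print(a,'off cm',(M.T@(np.array([x,y,z])-p)/10).round(2),'twist',np.degrees((R.inv()*T).as_rotvec()).round(1))
E
python3 w.py 177,582,230,72 212,530,230,67 246,479,230,62 280,428,230,57 314,376,230,52 400,250,230,45
```

```text
at [143.4 633.5 230.4] yaw 77.23 t 0.15 w 0.999125519234503 q6 -0.17
177,582,230,72 off cm [-4.41 -4.29  0.05] twist [-0.1 -0.   5.2]
212,530,230,67 off cm [-8.97 -8.58  0.05] twist [-0.1 -0.  10.2]
246,479,230,62 off cm [-13.42 -12.81   0.06] twist [-0.1 -0.  15.2]
280,428,230,57 off cm [-17.86 -17.03   0.06] twist [-0.1 -0.  20.2]
314,376,230,52 off cm [-22.33 -21.35   0.07] twist [-0.1  0.  25.2]
400,250,230,45 off cm [-33.5  -31.74   0.08] twist [-0.1  0.  32.2]
```

```bash
python3 -m jog '[{"offset":[-4.4,-4.3,0],"twist":[0,0,5],"grip":8.5},{"offset":[-9,-8.6,0],"twist":[0,0,10],"grip":8},{"offset":[-13.4,-12.8,0],"twist":[0,0,15],"grip":7},{"offset":[-17.9,-17,0],"twist":[0,0,20],"grip":6.5},{"offset":[-22.3,-21.4,0],"twist":[0,0,25],"grip":6.5}]'; python3 w.py 400,250,230,45 430,190,230,45 440,130,230,45 445,70,230,45  445,10,230,45 445,-50,230,45
```

```text
time_s: 0.78
ee_pos: [314.5, 374.2, 231.2]
tool_rot: [0.325, 0.946, 0.0, 0.0]
ft_force: [1.5, 0.5, 0.7]
width: 0.758
at [314.5 374.2 231.2] yaw 52.1 t 0.775 w 0.7580300960570543 q6 -0.27
400,250,230,45 off cm [-14.38  -4.55   0.12] twist [0.  0.  7.1]
430,190,230,45 off cm [-20.43  -7.44   0.12] twist [0.  0.  7.1]
440,130,230,45 off cm [-24.91 -11.56   0.12] twist [0.  0.  7.1]
445,70,230,45 off cm [-28.99 -15.99   0.12] twist [0.  0.  7.1]
445,10,230,45 off cm [-32.67 -20.72   0.12] twist [0.  0.  7.1]
445,-50,230,45 off cm [-36.36 -25.45   0.12] twist [0.  0.  7.1]
```

```bash
python3 -m jog '[{"offset":[-5.6,-1.8,0],"twist":[0,0,3],"grip":6.2},{"offset":[-11.2,-3.5,0],"twist":[0,0,7],"grip":6.2},{"offset":[-16.5,-5.8,0],"twist":[0,0,7],"grip":6.2},{"offset":[-21.2,-9,0],"twist":[0,0,7],"grip":6.2},{"offset":[-25.4,-12.8,0],"twist":[0,0,7],"grip":6.2}]'; python3 w.py 445,70,230,45  445,10,230,45 445,-50,230,45 455,-105,220,45 465,-150,190,45
```

```text
time_s: 1.4
ee_pos: [436.6, 117.4, 231.2]
tool_rot: [0.381, 0.925, 0.0, 0.0]
ft_force: [0.6, -0.1, 0.3]
width: 0.725
at [436.6 117.4 231.2] yaw 45.23 t 1.4 w 0.7250127521856322 q6 -0.78
445,70,230,45 off cm [-3.93 -2.77  0.12] twist [0.  0.  0.2]
445,10,230,45 off cm [-8.16 -7.03  0.12] twist [0.  0.  0.2]
445,-50,230,45 off cm [-12.38 -11.29   0.12] twist [0.  0.  0.2]
455,-105,220,45 off cm [-16.97 -14.49   1.12] twist [0.  0.  0.2]
465,-150,190,45 off cm [-20.85 -16.98   4.12] twist [0.  0.  0.2]
```

```bash
python3 -m jog '[{"offset":[-3.9,-2.8,0],"twist":[0,0,0],"grip":6.2},{"offset":[-8.1,-7,0],"twist":[0,0,0],"grip":6.2},{"offset":[-12.3,-11.2,0],"twist":[0,0,0],"grip":6.2},{"offset":[-16.9,-14.4,1],"twist":[0,0,0],"grip":6.2},{"offset":[-20.8,-17,4],"twist":[0,0,0],"grip":6.2}]'; python3 - <<'E'
from h import *
c=calibration('wrist');i=camera('wrist');cv2.imwrite('pics/w1.png',i);print(state()['ee_pos'],proj(c,[495,-182.5,14]),{k:v for k,v in c.items()},ray(c,(0,0))[0])
E
```

```text
time_s: 2.02
ee_pos: [465.3, -150.9, 192.7]
tool_rot: [0.381, 0.924, -0.0, 0.002]
ft_force: [0.7, 0.7, -0.3]
width: 0.724
[ 463.28646214 -153.49184685  187.27074057] [[270.23909298 227.0456804 ]] {'fx': 353.0625100209315, 'fy': 353.0625100209315, 'cx': 272.97762532556123, 'cy': 210.78847410201993, 'rvec': array([-2.62439587, -1.0906115 , -0.17694011]), 'tvec': array([-222.46815923, -443.85871311,  206.91741387])} [409.39495627 -94.02976912 335.9637295 ]
```

View pics/w1.png

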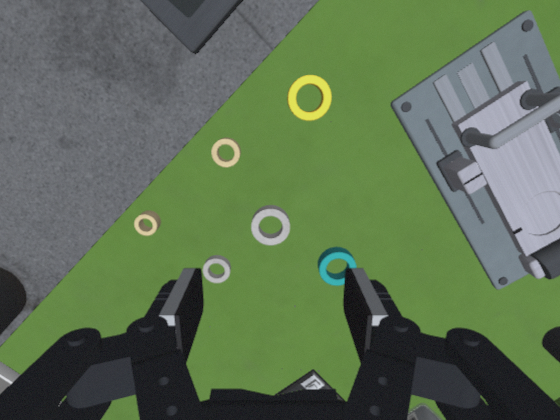

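```bash
python3 - <<'E'
from h import *
i=cv2.imread('pics/w1.png');c=calibration('wrist')
h=cv2.cvtColor(i,cv2.COLOR_BGR2HSV);m=(h[...,1]<90)&(h[...,2]>90);z=np.zeros_like(m);z[195:260,235:305]=1
cn,_=cv2.findContours((m&z).astype('uint8'),cv2.RETR_EXTERNAL,cv2.CHAIN_APPROX_NONE);k=max(cn,key=cv2.contourArea)
e=cv2.fitEllipse(k);print(e,onz(c,e[0],14),onz(c,e[0],10))
E
python3 w.py 478,-165,150,45 489,-176,100,45 495,-182.5,60,45 495,-182.5,15,45
```

```text
((270.2360534667969, 224.99249267578125), (39.189659118652344, 40.61643600463867), 1.6423003673553467) [ 488.60308114 -181.85234678   14.        ] [ 489.61168059 -182.9261321    10.        ]
at [ 463.3 -153.5  187.3] yaw 44.98 t 2.075 w 0.7209974056073294 q6 -1.34
478,-165,150,45 off cm [-1.86  0.24  3.72] twist [-0.2 -0.1 -0. ]
489,-176,100,45 off cm [-3.43  0.25  8.72] twist [-0.2 -0.1 -0. ]
495,-182.5,60,45 off cm [-4.32  0.23 12.72] twist [-0.2 -0.1 -0. ]
495,-182.5,15,45 off cm [-4.33  0.24 17.22] twist [-0.2 -0.1 -0. ]
```

```bash
python3 -m jog '[{"offset":[-1.9,0.2,3.7],"twist":[0,0,0],"grip":6.2},{"offset":[-3,0.2,8],"twist":[0,0,0],"grip":6.2},{"offset":[-3,0.2,8],"twist":[0,0,0],"grip":6.2},{"offset":[-3,0.2,8],"twist":[0,0,0],"grip":6.2}]'; python3 - <<'E'
from h import *
c=calibration('wrist');i=camera('wrist');cv2.imwrite('pics/w2.png',i)
h=cv2.cvtColor(i,cv2.COLOR_BGR2HSV);m=((h[...,1]<90)&(h[...,2]>90)).astype('uint8')
uv=proj(c,[495,-182.5,14])[0];print(uv)
cn,_=cv2.findContours(m,cv2.RETR_EXTERNAL,cv2.CHAIN_APPROX_NONE)
for k in cn:
    if cv2.contourArea(k)>500:
        e=cv2.fitEllipse(k);print(e,onz(c,e[0],14),onz(c,e[0],9))
E
python3 w.py 495,-182.5,60,45
```

```text
time_s: 2.58
ee_pos: [487.3, -167.7, 112.4]
tool_rot: [0.381, 0.925, -0.0, 0.001]
ft_force: [-0.2, -0.0, 0.6]
width: 0.724
[264.66389392 231.51739114]
((371.5372314453125, 300.3619384765625), (14.688647270202637, 73.97621154785156), 157.00062561035156) [ 595.10961477 -164.0251298    14.        ] [ 598.48342485 -165.11545748    9.        ]
((176.04263305664062, 297.5008850097656), (15.672280311584473, 74.74937438964844), 24.286579132080078) [ 485.17523253 -271.18682703   14.        ] [ 486.27810671 -274.49081471    9.        ]
((101.91718292236328, 225.39468383789062), (30.819963455200195, 37.04205322265625), 65.31194305419922) [ 407.8337835  -263.55472177   14.        ] [ 407.33900033 -266.70105157    9.        ]
((264.6881408691406, 228.6950225830078), (51.84737777709961, 53.57341766357422), 4.137261867523193) [ 493.44793042 -180.91266719   14.        ] [ 494.72169532 -182.35184401    9.        ]
((204.13265991210938, 130.26585388183594), (39.22903823852539, 39.84922409057617), 107.6788330078125) [ 415.01529768 -159.63801852   14.        ] [ 414.66886445 -160.63772078    9.        ]
((512.904296875, 134.91920471191406), (119.66629791259766, 297.4683837890625), 173.63247680664062) [563.61000609 -14.18850657  14.        ] [566.33312263 -12.18362999   9.        ]
((85.96517181396484, 94.17205047607422), (192.24154663085938, 359.9432067871094), 36.51753234863281) [ 345.49849868 -197.06006586   14.        ] [ 343.71604342 -198.83280263    9.        ]
at [ 487.8 -167.9  113.2] yaw 45.26 t 2.625 w 0.7204310767929095 q6 -1.34
495,-182.5,60,45 off cm [-1.52 -0.53  5.32] twist [0.  0.2 0.3]
```

View pics/w2.png

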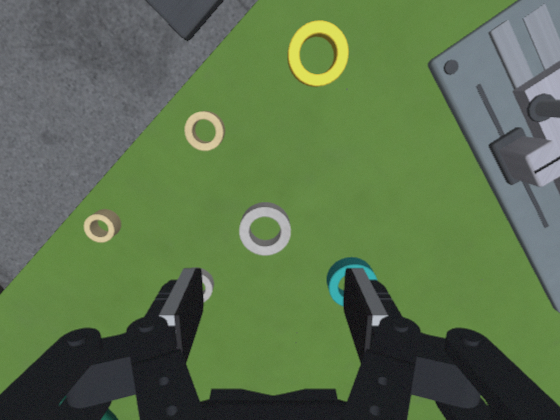

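The ring is at (265,230), inside the jaw line. Both views put it at about (494.3,-182), so I'll descend.

```bash
python3 -m jog '[{"offset":[-1.45,-0.52,2.5],"twist":[0,0,0],"grip":6.2},{"offset":[-1.45,-0.52,5.3],"twist":[0,0,0],"grip":6.2},{"offset":[-1.45,-0.52,8],"twist":[0,0,0],"grip":6.2},{"offset":[-1.45,-0.52,8],"twist":[0,0,0],"grip":6.2}]'; python3 - <<'E'
from h import *
c=calibration('wrist');i=camera('wrist');cv2.imwrite('pics/w3.png',i)
h=cv2.cvtColor(i,cv2.COLOR_BGR2HSV);m=((h[...,1]<90)&(h[...,2]>90)).astype('uint8')
print(proj(c,[494.3,-182,14])[0])
cn,_=cv2.findContours(m,cv2.RETR_EXTERNAL,cv2.CHAIN_APPROX_NONE)
for k in cn:
    if cv2.contourArea(k)>500:
        e=cv2.fitEllipse(k);print(e,onz(c,e[0],14))
E
python3 w.py 494.3,-182,4,45
```

```text
time_s: 3.12
ee_pos: [493.1, -181.0, 31.3]
tool_rot: [0.381, 0.925, 0.0, -0.001]
ft_force: [0.3, -0.4, 0.2]
width: 0.728
[271.35004877 264.04188694]
((371.3830871582031, 299.8149108886719), (14.656302452087402, 74.63628387451172), 157.30667114257812) [ 545.71722838 -159.45259698   14.        ]
((174.36724853515625, 300.20892333984375), (14.702510833740234, 74.02456665039062), 22.67045783996582) [ 473.42992944 -232.72628492   14.        ]
((36.19659423828125, 255.869140625), (45.116790771484375, 58.69939041137695), 70.20780944824219) [ 408.23363358 -262.41075084   14.        ]
((271.5841979980469, 260.5953369140625), (75.53443908691406, 77.44055938720703), 0.9211015701293945) [ 493.02538413 -180.56648936   14.        ]
((181.30316162109375, 116.59562683105469), (58.837135314941406, 62.284236907958984), 118.49437713623047) [ 415.28447988 -159.50572548   14.        ]
((548.9928588867188, 28.202978134155273), (24.43068504333496, 80.3154525756836), 170.83912658691406) [498.67784581 -25.5085921   14.        ]
((59.05572509765625, 80.21570587158203), (144.07240295410156, 254.83029174804688), 30.69027328491211) [ 368.53434651 -185.23131256   14.        ]
at [ 494.1 -181.7   32.6] yaw 45.26 t 3.175 w 0.7251906698297413 q6 -1.36
494.3,-182,4,45 off cm [-0.04 -0.01  2.86] twist [0.  0.1 0.3]
```

View pics/w3.png

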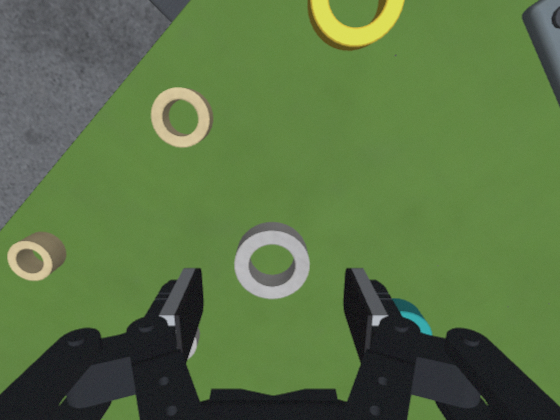

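```bash
python3 -m jog '[{"offset":[0,0,1.5],"twist":[0,0,0],"grip":6.2},{"offset":[0,0,2.9],"twist":[0,0,0],"grip":6.2},{"offset":[0,0,2.9],"twist":[0,0,0],"grip":6.2},{"offset":[0,0,2.9],"twist":[0,0,0],"grip":5},{"offset":[0,0,2.9],"twist":[0,0,0],"grip":4.2}]' 24; python3 -m jog '[{"offset":[0,0,0],"twist":[0,0,0],"grip":3.4},{"offset":[0,0,0],"twist":[0,0,0],"grip":3.2},{"offset":[0,0,0],"twist":[0,0,0],"grip":3.2},{"offset":[0,0,0],"twist":[0,0,0],"grip":3.2}]' 24
```

```text
time_s: 3.8
ee_pos: [493.9, -181.8, 2.7]
tool_rot: [0.381, 0.925, -0.0, 0.0]
ft_force: [-0.2, 0.7, 0.2]
width: 0.489
time_s: 4.3
ee_pos: [494.0, -181.9, 2.9]
tool_rot: [0.381, 0.925, -0.0, 0.0]
ft_force: [-0.3, 0.5, 5.2]
width: 0.421
```

```bash
python3 - <<'E'
from h import *
s=state();print(s['width'],s['ft_force'],s['ee_pos'])
cv2.imwrite('pics/w4.png',camera('wrist'))
E
```

```text
0.4214973254629722 [-0.33247847  0.45739627  5.18883099] [ 493.95012216 -181.85451185    2.91147039]
```

View pics/w4.png

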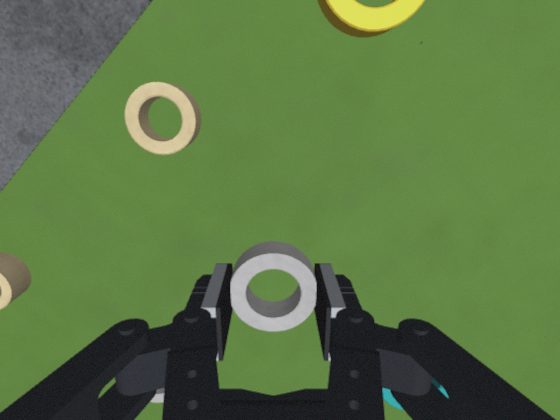

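```bash
python3 -m jog '[{"offset":[0,0,-1],"twist":[0,0,0],"grip":3.2},{"offset":[0,0,-3],"twist":[0,0,0],"grip":3.2},{"offset":[0,0,-4],"twist":[0,0,0],"grip":3.2}]' 24; python3 w.py 460,-150,60,45 440,-110,100,45 455,-60,130,55 ; python3 - <<'E'
from h import *
cv2.imwrite('pics/w5.png',camera('wrist'))
E
```

```text
time_s: 4.72
ee_pos: [493.9, -181.8, 43.4]
tool_rot: [0.381, 0.925, -0.0, 0.001]
ft_force: [0.0, -0.4, -0.0]
width: 0.423
at [ 493.9 -181.8   43.4] yaw 45.23 t 4.725 w 0.42340728183544346 q6 -1.36
460,-150,60,45 off cm [ 4.65 -0.13 -1.66] twist [0.  0.1 0.2]
440,-110,100,45 off cm [ 8.88  1.3  -5.67] twist [0.  0.1 0.2]
455,-60,130,55 off cm [11.33  5.91 -8.67] twist [ 0.   0.1 -9.8]
```

View pics/w5.png

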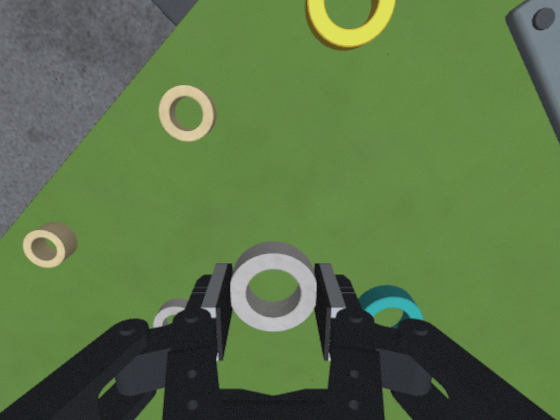

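The ring is lifted and held level: its image position, (273,292), is unchanged relative to the fingers. I'll draw back, rise and swing over.

```bash
python3 -m jog '[{"offset":[2.5,0,-1],"twist":[0,0,0],"grip":3.2},{"offset":[5.2,0,-2.5],"twist":[0,0,0],"grip":3.2},{"offset":[8.5,1.3,-5.5],"twist":[0,0,0],"grip":3.2},{"offset":[10.5,4.5,-8],"twist":[0,0,-6],"grip":3.2},{"offset":[11.3,8,-10.5],"twist":[0,0,-12],"grip":3.2}]' 24; python3 w.py 500,-10,145,65 550,0,145,75 600,8,145,80.7 640,10,140,80.7
```

```text
time_s: 5.4
ee_pos: [468.9, -43.9, 147.6]
tool_rot: [0.281, 0.96, 0.0, -0.0]
ft_force: [1.4, -0.2, -0.4]
width: 0.422
at [468.9 -43.9 147.6] yaw 57.41 t 5.4 w 0.4216259711703385 q6 -1.34
500,-10,145,65 off cm [-0.8   4.53  0.26] twist [-0.  -0.  -7.6]
550,0,145,75 off cm [-4.47  8.06  0.26] twist [ -0.   -0.  -17.6]
600,8,145,80.7 off cm [-8.25 11.43  0.25] twist [ -0.   -0.  -23.3]
640,10,140,80.7 off cm [-11.52  13.75   0.75] twist [ -0.   -0.  -23.3]
```

```bash
python3 -m jog '[{"offset":[-0.8,4.5,0],"twist":[0,0,-7.6],"grip":3.2},{"offset":[-4.5,8,0],"twist":[0,0,-16],"grip":3.2},{"offset":[-8.2,11.4,0],"twist":[0,0,-23.3],"grip":3.2},{"offset":[-9.5,12.4,0],"twist":[0,0,-23.3],"grip":3.2},{"offset":[-9.5,12.4,0],"twist":[0,0,-23.3],"grip":3.2}]' 24; python3 - <<'E'
from h import *
import time
c=calibration('wrist');i=camera('wrist');cv2.imwrite('pics/w6.png',i)
print(state()['ee_pos'],proj(c,[[661.8,9.9,26.5],[666.3,37.1,26.5],[657.2,-17.3,26.5]]))
cv2.imwrite('pics/t6.png',camera('top'))
E
python3 w.py 661.8,9.9,100,80.7
```

```text
time_s: 6.02
ee_pos: [616.9, 7.9, 146.5]
tool_rot: [0.082, 0.997, 0.0, -0.001]
ft_force: [-0.4, -0.4, -0.0]
width: 0.422
[616.0596315    7.76018111 146.45578928] [[283.72759114 253.65132941]
 [317.45810148 253.62139615]
 [249.97786576 253.57096496]]
at [615.6   7.7 146.5] yaw 80.53 t 6.125 w 0.42351489792107994 q6 -1.58
661.8,9.9,100,80.7 off cm [-4.53  0.98  4.65] twist [-0.  -0.1 -0.2]
```

View pics/w6.png

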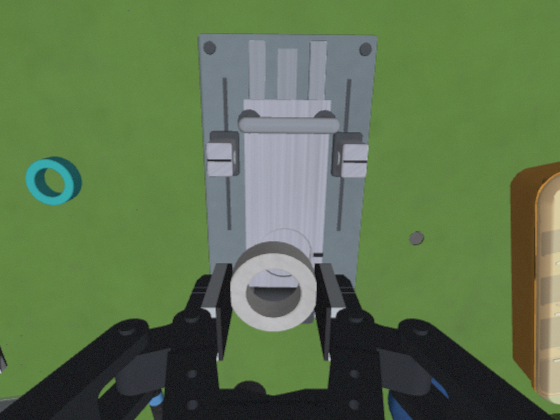

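```bash
python3 - <<'E'
from h import *
i=cv2.imread('pics/w6.png');cv2.imwrite('pics/w6c.png',cv2.resize(i[110:300,195:385],(790,600)[::-1] if 0 else (600,600),interpolation=cv2.INTER_CUBIC))
E
```

```text
(no output)
```

View pics/w6c.png

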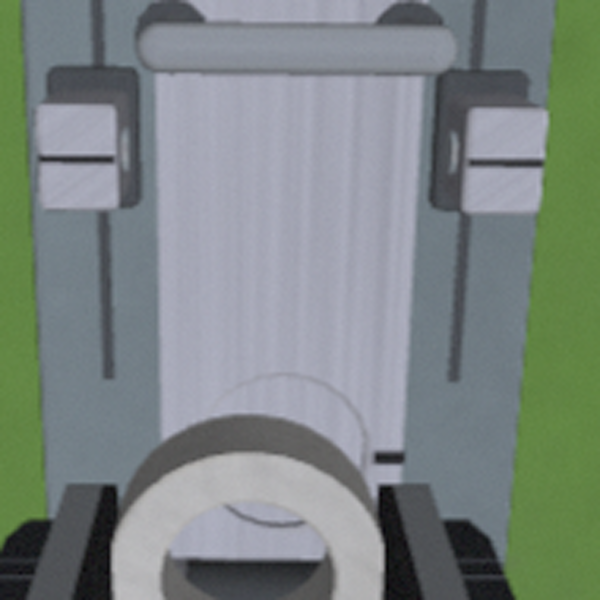

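```bash
python3 - <<'E'
from h import *
c=calibration('wrist');f=190/600
P=lambda x,y:(195+(x+.5)*f-.5,110+(y+.5)*f-.5)
for n,a,z in(('circ',(283.5,449.5),26.5),('top',(284,374),26.5),('bot',(282,525),26.5),('stroke',(389,458),26.5),('mL',(76,158),46),('mR',(507,162),46),('barL',(138,48),62),('barR',(458,48),62),('slideL',(158,250),26.5),('slideR',(415,250),26.5)):print(n,np.round(P(*a),1),onz(c,P(*a),z).round(1))
i=cv2.imread('pics/w6.png');h=cv2.cvtColor(i,cv2.COLOR_BGR2HSV);print(i[292,245],i[262,273],i[250,250])
# ring top outer: crop points
pts=np.array([P(*a) for a in((112,560),(385,560),(248,452),(150,485),(340,483))],np.float32);print(pts)
z=state()['ee_pos'];print(z, 'tcp+11 proj',proj(c,z+[0,0,11]))
E
```

```text
circ [284.4 252. ] [659.1  10.5  26.5]
top [284.6 228.1] [638.6  13.9  26.5]
bot [284.  275.9] [680.6   6.8  26.5]
stroke [317.8 254.7] [666.   37.1  26.5]
mL [218.7 159.7] [573.5 -22.9  46. ]
mR [355.2 161. ] [590.   70.6  46. ]
barL [238.4 124.9] [551.7  -3.1  62. ]
barR [339.7 124.9] [562.2  59.9  62. ]
slideL [244.7 188.8] [601.6 -11.4  26.5]
slideR [326.1 188.8] [611.9  50.4  26.5]
[161 160 161] [183 182 182] [86 87 88]
[[230.125   286.99167]
 [316.575   286.99167]
 [273.19168 252.79167]
 [242.15834 263.24167]
 [302.325   262.60834]]
[615.61384318   7.68055631 146.54145548] tcp+11 proj [[271.41718722 289.51750513]]
```

```bash
python3 -m jog '[{"offset":[-2.5,0.5,2],"twist":[0,0,-0.2],"grip":3.2},{"offset":[-4.5,0.9,5],"twist":[0,0,-0.2],"grip":3.2},{"offset":[-4.5,0.9,9],"twist":[0,0,-0.2],"grip":3.2},{"offset":[-4.5,0.9,10],"twist":[0,0,-0.2],"grip":3.2},{"offset":[-4.5,0.9,10],"twist":[0,0,-0.2],"grip":3.2}]' 24; python3 - <<'E'
from h import *
i=camera('wrist');cv2.imwrite('pics/w7.png',i)
s=camera('scene');cv2.imwrite('pics/s7.png',cv2.resize(s[150:290,150:300],(640,600),interpolation=cv2.INTER_CUBIC))
E
python3 w.py 661.3,9.7,25,80.6
```

```text
time_s: 6.75
ee_pos: [661.7, 9.1, 47.3]
tool_rot: [0.081, 0.997, 0.0, -0.001]
ft_force: [0.2, -0.7, -0.3]
width: 0.425
at [663.4   8.9  49.4] yaw 80.73 t 6.85 w 0.42350063852453723 q6 -1.57
661.3,9.7,25,80.6 off cm [0.23 0.05 2.44] twist [0.  0.2 0.1]
```

View pics/w7.png

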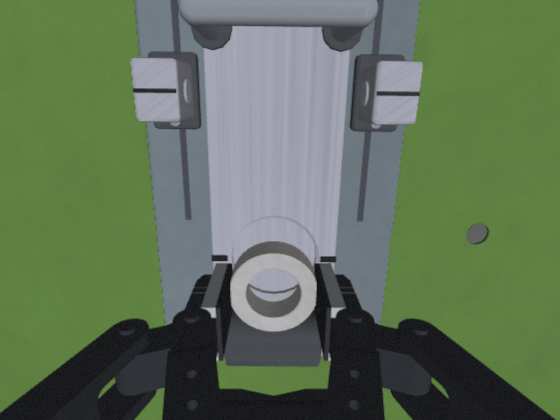

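View pics/s7.png

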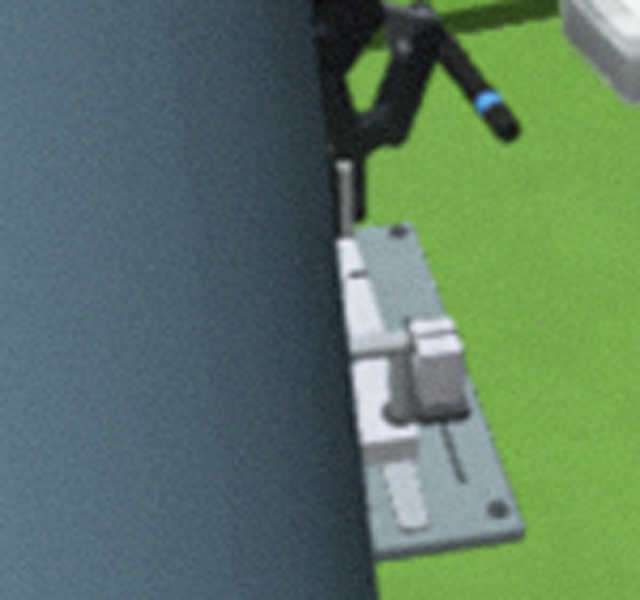

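```bash
python3 - <<'E'
from h import *
c=calibration('wrist');s=state();print(s['ee_pos'],s['qd'].round(3))
i=camera('wrist');cv2.imwrite('pics/w8.png',i)
g=cv2.cvtColor(i,cv2.COLOR_BGR2GRAY)
for lo,hi in((213,226),(323,335)):print(g[250:268,lo:hi].mean(1).round(0))
cv2.imwrite('pics/w8c.png',cv2.resize(i[205:335,200:350],(692,600),interpolation=cv2.INTER_CUBIC))
for uv in((219,258.5),(329,259)):print(onz(c,uv,26.5).round(1))
p=s['ee_pos'];print(proj(c,p+[0,0,11]),proj(c,p+[0,0,-3]))
E
```

```text
[663.43910627   8.89346989  49.38383889] [ 0.002 -0.006 -0.011 -0.    -0.002 -0.   ]
[ 78.  35.  39.  38.  39.  53. 145. 165. 164. 165. 164. 164. 164. 119.
  94.  92.  89.  86.]
[163.  97.  36.  40.  40.  39.  40. 141. 161. 161. 161. 161. 160. 122.
  98.  96.  94.  92.]
[660.8 -18.4  26.5]
[670.3  37.9  26.5]
[[271.48420504 289.72942884]] [[271.60978444 273.89977399]]
```

View pics/w8c.png

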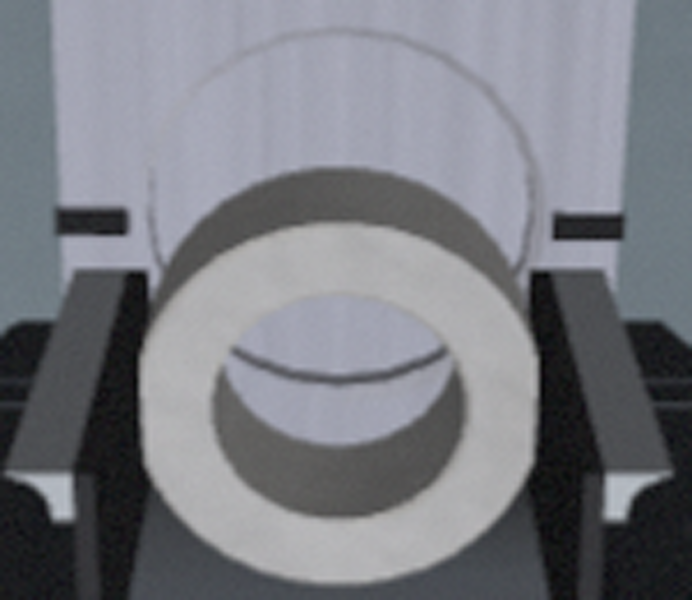

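```bash
python3 - <<'E'
from h import *
c=calibration('wrist');s=state();p=s['ee_pos'];f=150/692
P=lambda x,y:(200+(x+.5)*f-.5,205+(y+.5)*130/600-.5)
r=onz(c,P(340,402),p[2]+11);n=(onz(c,P(92,220.5),26.5)+onz(c,P(588,226),26.5))/2
d=n-r;u=np.array([np.cos(np.radians(-9.4)),np.sin(np.radians(-9.4))]);v=np.array([-u[1],u[0]])
print(p,r,n,'ring in mm to nest: slide x,y',d[:2]@u,d[:2]@v)
a=onz(c,P(92,220.5),26.5)-onz(c,P(588,226),26.5);print(np.degrees(np.arctan2(-a[1],-a[0])),np.linalg.norm(a))
# widths of ring top: scale check
print(np.linalg.norm(onz(c,P(140,390),p[2]+11)-onz(c,P(539,390),p[2]+11)))
print('top/bot circ',onz(c,P(340,30),26.5),onz(c,P(342,382),26.5),onz(c,P(342,382),22.5))
E
```

```text
[663.69441421   8.8713973   49.62504395] [664.76990687   9.50314978  60.62504395] [662.61532901   9.89630914  26.5       ] ring in mm to nest: slide x,y -2.1898596644000463 0.03598157139608207
80.02323630049762 55.57505010042661
36.833500167434565
top/bot circ [640.12043914  13.55139993  26.5       ] [682.54089855   6.86410763  26.5       ] [684.86311883   6.49385141  22.5       ]
```

```bash
python3 -m jog '[{"offset":[0.2,0,0.6],"twist":[0,0,0],"grip":3.2},{"offset":[0.2,0,1.2],"twist":[0,0,0],"grip":3.2},{"offset":[0.2,0,1.7],"twist":[0,0,0],"grip":3.2},{"offset":[0.2,0,1.7],"twist":[0,0,0],"grip":3.2},{"offset":[0.2,0,1.7],"twist":[0,0,0],"grip":3.2}]' 24; python3 - <<'E'
from h import *
s=state();i=camera('wrist')
cv2.imwrite('pics/w9c.png',cv2.resize(i[205:335,200:350],(692,600),interpolation=cv2.INTER_CUBIC))
print(s['ft_force'])
E
python3 w.py 661,9.7,25,80.6
```

```text
time_s: 7.52
ee_pos: [660.6, 9.4, 30.3]
tool_rot: [0.081, 0.997, -0.0, 0.0]
ft_force: [0.1, -0.2, -0.5]
width: 0.424
[ 0.08781465 -0.23315188 -0.47942829]
at [660.7   9.4  30.4] yaw 80.73 t 7.575 w 0.4264343823307459 q6 -1.57
661,9.7,25,80.6 off cm [-0.03  0.03  0.54] twist [-0.   0.   0.1]
```

View pics/w9c.png

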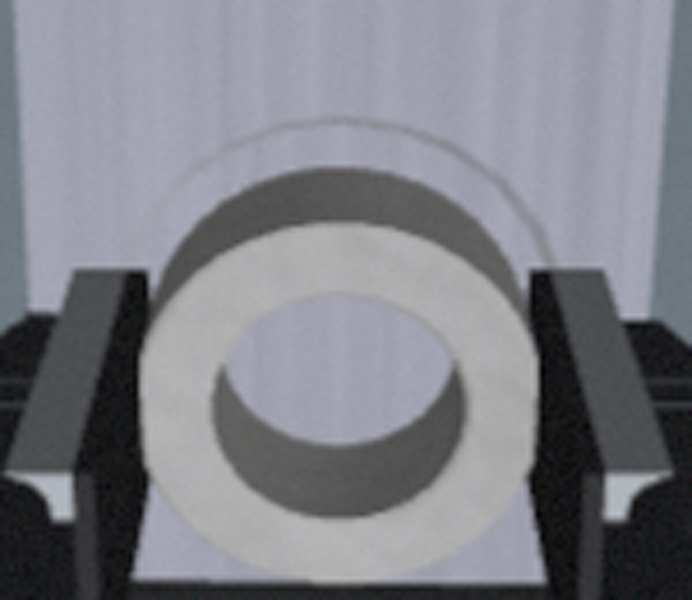

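```bash
python3 - <<'E'
from h import *
c=calibration('wrist');s=state();p=s['ee_pos'];f=150/692
P=lambda x,y:(200+(x+.5)*f-.5,205+(y+.5)*130/600-.5)
print(p,ray(c,(0,0))[0])
print('rim near',onz(c,P(342,118),26.5),onz(c,P(342,121),26.5))
for dz in(-3,0):print('ring bottom near',dz,onz(c,P(342,167),p[2]+dz))
for dz in(11,14):
  a=onz(c,P(342,222),p[2]+dz);b=onz(c,P(342,583),p[2]+dz);print('ring top near/far',a,b,np.linalg.norm(a-b),(a+b)/2)
E
```

```text
[660.69473171   9.43433385  30.42537345] [583.33859941  22.75064127 174.10231248]
rim near [639.80444678  13.84908145  26.5       ] [640.11214827  13.79901981  26.5       ]
ring bottom near -3 [644.49191125  13.08466441  27.42537345]
ring bottom near 0 [643.24113565  13.28236372  30.42537345]
ring top near/far [643.88422225  13.15648377  41.42537345] [681.41394339   7.05056873  41.42537345] 38.02317934210145 [662.64908282  10.10352625  41.42537345]
ring top near/far [642.51520613  13.37342028  44.42537345] [679.19633094   7.40556801  44.42537345] 37.163425274374355 [660.85576853  10.38949414  44.42537345]
```

```bash
python3 -m jog '[{"offset":[0.07,0,0.2],"twist":[0,0,0],"grip":3.2},{"offset":[0.07,0,0.4],"twist":[0,0,0],"grip":3.2},{"offset":[0.07,0,0.5],"twist":[0,0,0],"grip":3.2},{"offset":[0.07,0,0.5],"twist":[0,0,0],"grip":3.2}]' 24; python3 - <<'E'
from h import *
s=state();i=camera('wrist')
cv2.imwrite('pics/w10c.png',cv2.resize(i[205:335,200:350],(692,600),interpolation=cv2.INTER_CUBIC))
print(s['ft_force'],s['ee_pos'])
E
```

```text
time_s: 8.07
ee_pos: [659.8, 9.6, 25.6]
tool_rot: [0.081, 0.997, -0.0, -0.0]
ft_force: [-2.0, 0.4, 2.9]
width: 0.424
[-1.96106721  0.44137955  2.86209231] [659.81007936   9.59382441  25.55454878]
```

View pics/w10c.png

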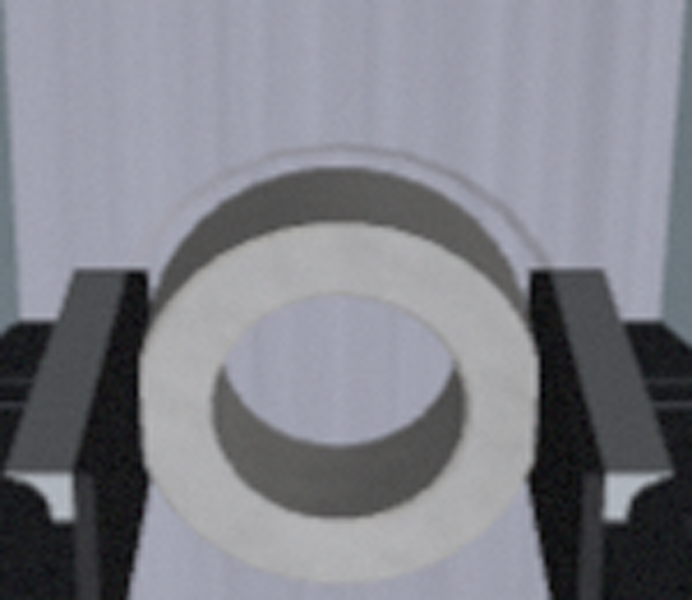

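```bash
python3 -m jog '[{"offset":[0.03,0,0],"twist":[0,0,0],"grip":3.6},{"offset":[0.03,0,0],"twist":[0,0,0],"grip":4.4},{"offset":[0.03,0,0],"twist":[0,0,0],"grip":5.5},{"offset":[0.03,0,0],"twist":[0,0,0],"grip":6}]' 24; python3 -m jog '[{"offset":[0,0,-1.5],"twist":[0,0,0],"grip":6},{"offset":[0,0,-5],"twist":[0,0,0],"grip":6},{"offset":[0,0,-8],"twist":[0,0,0],"grip":6},{"offset":[0,0,-8],"twist":[0,0,0],"grip":6}]'; python3 - <<'E'
from h import *
s=state();i=camera('wrist');cv2.imwrite('pics/w11.png',i)
print(s['ft_force'],s['ee_pos'])
E
```

```text
time_s: 8.62
ee_pos: [659.5, 9.6, 25.1]
tool_rot: [0.081, 0.997, -0.0, -0.0]
ft_force: [-0.2, -0.5, 0.3]
width: 0.702
time_s: 9.12
ee_pos: [662.2, 9.3, 109.9]
tool_rot: [0.081, 0.997, -0.0, 0.004]
ft_force: [0.6, 0.2, -0.1]
width: 0.701
[ 0.58632632  0.16109131 -0.08283477] [662.15875441   9.27027441 109.87838932]
```

View pics/w11.png

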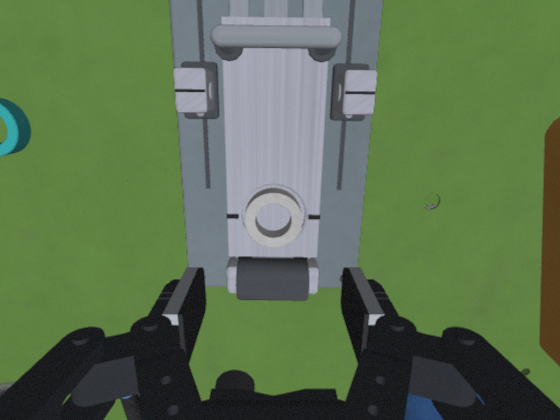

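```bash
python3 - <<'E'
from h import *
c=calibration('wrist');i=camera('wrist');cv2.imwrite('pics/w12c.png',cv2.resize(i[165:265,210:340],(780,600),interpolation=cv2.INTER_CUBIC))
print(state()['ee_pos'])
E
```

```text
[659.55573307   9.6454235  105.68717769]
```

View pics/w12c.png

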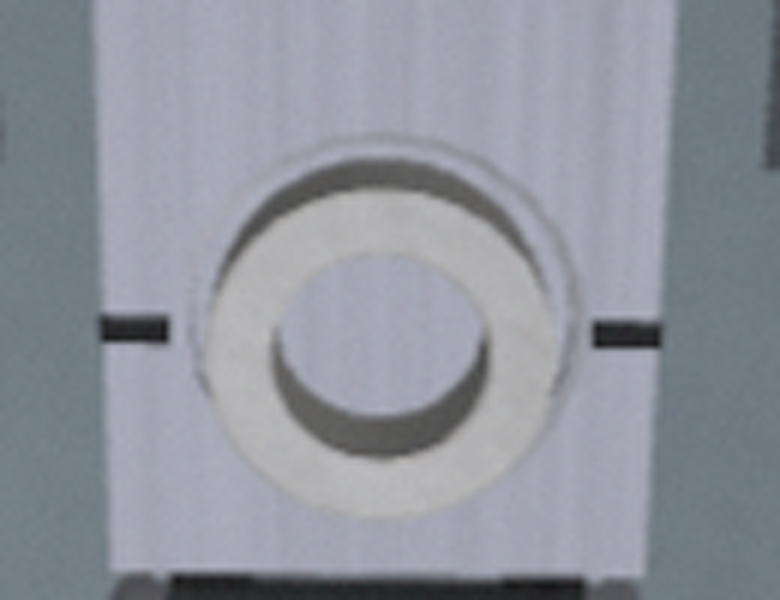

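```bash
python3 - <<'E'
from h import *
c=calibration('wrist')
P=lambda x,y:(210+(x+.5)/6-.5,165+(y+.5)/6-.5)
a,b=onz(c,P(381,188),36.5),onz(c,P(381,518),36.5);l,r=onz(c,P(205,350),36.5),onz(c,P(557,350),36.5)
print('ring',np.linalg.norm(a-b),np.linalg.norm(l-r),(a+b)/2)
s1,s2=onz(c,P(134,328),26.5),onz(c,P(628,334),26.5);print('strokes mid',(s1+s2)/2,'yaw',np.degrees(np.arctan2(*(s2-s1)[1::-1])))
i=cv2.imread('pics/w11.png');cv2.imwrite('pics/w11c.png',cv2.resize(i[0:130,160:390],(800,452),interpolation=cv2.INTER_CUBIC))
E
python3 w.py 557,27,115,-9.5
```

```text
ring 37.562705742290625 37.610669860630054 [659.43616033  10.35665051  36.5       ]
strokes mid [659.99535588  10.27917146  26.5       ] yaw 79.98624880069713
at [659.6   9.6 105.7] yaw 80.74 t 9.225 w 0.7060652561570636 q6 -1.57
557,27,115,-9.5 off cm [10.4   0.06 -0.94] twist [ 0.   0.  90.2]
```

View pics/w11c.png

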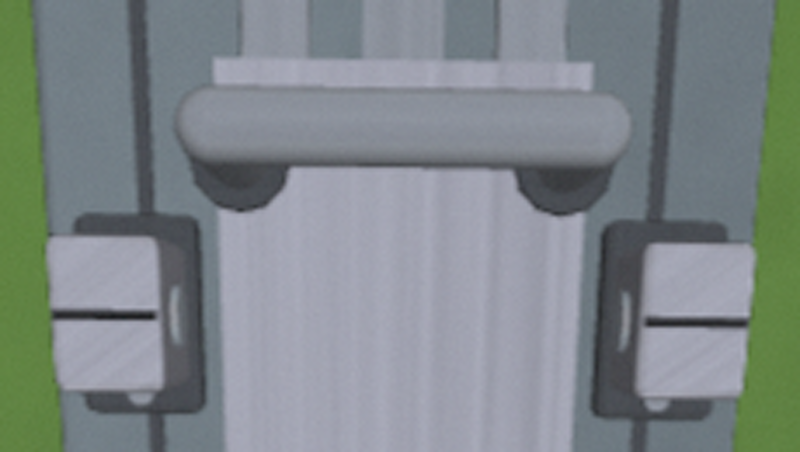

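```bash
python3 -m jog '[{"offset":[2,0,-1],"twist":[0,0,10],"grip":6},{"offset":[4,0,-1],"twist":[0,0,20],"grip":6},{"offset":[6,0,-1],"twist":[0,0,30],"grip":6},{"offset":[8,0,-1],"twist":[0,0,40],"grip":6},{"offset":[10.3,0,-1],"twist":[0,0,50],"grip":6}]';  python3 w.py 557,27.7,115,-9.8 557,27.7,43,-9.8
```

```text
time_s: 9.85
ee_pos: [556.2, 26.4, 113.6]
tool_rot: [0.497, 0.868, -0.001, -0.001]
ft_force: [0.4, -0.1, 0.7]
width: 0.7
at [556.2  26.4 113.6] yaw 30.4 t 9.85 w 0.6997596891146127 q6 -0.69
557,27.7,115,-9.8 off cm [ 0.07  0.14 -0.14] twist [-0.2 -0.1 40.2]
557,27.7,43,-9.8 off cm [0.05 0.15 7.06] twist [-0.2 -0.1 40.2]
```

```bash
python3 -m jog '[{"offset":[0,0.1,0],"twist":[0,0,10],"grip":6},{"offset":[0,0.1,0],"twist":[0,0,20],"grip":6},{"offset":[0,0.1,0],"twist":[0,0,30],"grip":6},{"offset":[0,0.1,0],"twist":[0,0,40],"grip":6},{"offset":[0,0.1,0],"twist":[0,0,40],"grip":6}]';  python3 - <<'E'
from h import *
s=state();i=camera('wrist');cv2.imwrite('pics/w13.png',i)
E
python3 w.py  557,27.7,43,-9.8
```

```text
time_s: 10.48
ee_pos: [557.8, 26.9, 113.9]
tool_rot: [0.761, 0.648, -0.001, -0.001]
ft_force: [0.3, 0.4, -0.5]
width: 0.704
at [558.   26.8 114.2] yaw -9.1 t 10.525 w 0.701260911195321 q6 0.0
557,27.7,43,-9.8 off cm [ 0.07 -0.09  7.12] twist [-0.1  0.   0.7]
```

View pics/w13.png

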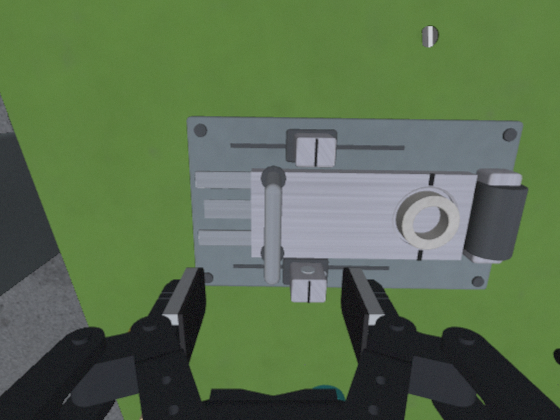

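```bash
python3 -m jog '[{"offset":[0.07,-0.1,3],"twist":[0,0,0.8],"grip":6},{"offset":[0.07,-0.1,5.5],"twist":[0,0,0.8],"grip":6},{"offset":[0.07,-0.1,7.1],"twist":[0,0,0.8],"grip":6},{"offset":[0.07,-0.1,7.1],"twist":[0,0,0.8],"grip":5},{"offset":[0.07,-0.1,7.1],"twist":[0,0,0.8],"grip":3.5}]' 40;python3 -m jog '[{"offset":[0,0,0],"twist":[0,0,0],"grip":2.5},{"offset":[0,0,0],"twist":[0,0,0],"grip":1.6},{"offset":[0,0,0],"twist":[0,0,0],"grip":0.6},{"offset":[0,0,0],"twist":[0,0,0],"grip":0.4},{"offset":[0,0,0],"twist":[0,0,0],"grip":0.4}]' 40; python3 - <<'E'
from h import *
s=state();i=camera('wrist');cv2.imwrite('pics/w14.png',i)
cv2.imwrite('pics/t14.png',cv2.resize(camera('top')[120:270,170:310],(560,600),interpolation=cv2.INTER_CUBIC))
print(s['width'],s['ft_force'],s['ee_pos'])
E
```

```text
time_s: 11.15
ee_pos: [558.6, 27.5, 45.1]
tool_rot: [0.766, 0.643, 0.0, 0.001]
ft_force: [-0.1, -0.1, -0.7]
width: 0.41
time_s: 11.78
ee_pos: [557.3, 27.7, 44.9]
tool_rot: [0.766, 0.643, -0.001, -0.001]
ft_force: [-4.6, 1.3, 6.3]
width: 0.1
0.10029034763956549 [-4.60853667  1.31157002  6.3348371 ] [557.32138414  27.72586908  44.92431152]
```

View pics/w14.png

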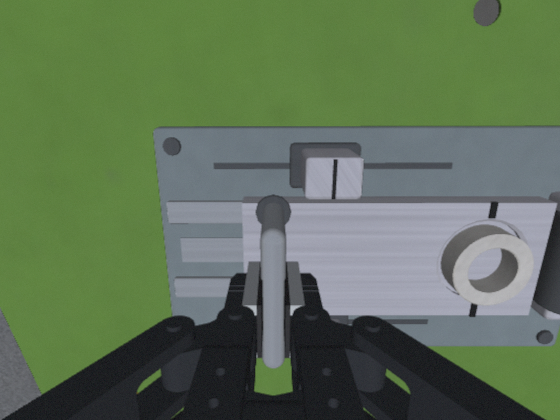

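View pics/t14.png

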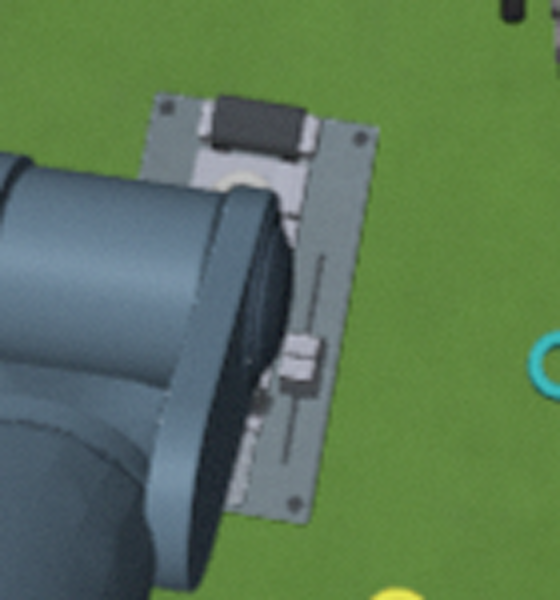

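```bash
python3 -m jog '[{"offset":[0,-0.5,0],"twist":[0,0,0],"grip":0.4},{"offset":[0,-1.3,0],"twist":[0,0,0],"grip":0.4},{"offset":[0,-2.3,0],"twist":[0,0,0],"grip":0.4},{"offset":[0,-3.3,0],"twist":[0,0,0],"grip":0.4},{"offset":[0,-4.0,0],"twist":[0,0,0],"grip":0.4}]' 40;python3 -m jog '[{"offset":[0,-0.8,0],"twist":[0,0,0],"grip":0.4},{"offset":[0,-1.6,0],"twist":[0,0,0],"grip":0.4},{"offset":[0,-2.4,0],"twist":[0,0,0],"grip":0.4},{"offset":[0,-3,0],"twist":[0,0,0],"grip":0.4},{"offset":[0,-3.3,0],"twist":[0,0,0],"grip":0.4}]' 40; python3 -m jog '[{"offset":[0,0,0],"twist":[0,0,0],"grip":0.4},{"offset":[0,0,0],"twist":[0,0,0],"grip":0.4}]' 40;python3 - <<'E'
from h import *
s=state();i=camera('wrist');cv2.imwrite('pics/w15.png',i)
cv2.imwrite('pics/t15f.png',camera('top'))
print(s['width'],s['ft_force'],s['ee_pos'])
E
```

```text
time_s: 12.5
ee_pos: [519.1, 34.4, 45.0]
tool_rot: [0.766, 0.642, 0.001, 0.001]
ft_force: [5.8, -1.0, -1.8]
width: 0.099
time_s: 13.12
ee_pos: [487.1, 40.0, 45.0]
tool_rot: [0.766, 0.642, 0.001, 0.002]
ft_force: [8.4, -1.1, -3.3]
width: 0.096
time_s: 13.38
ee_pos: [487.2, 40.0, 45.0]
tool_rot: [0.766, 0.642, 0.001, 0.002]
ft_force: [7.3, -0.5, -2.3]
width: 0.098
0.09822518915617251 [ 7.25422738 -0.50337842 -2.27539108] [487.19788151  39.99209219  44.97960737]
```

View pics/w15.png

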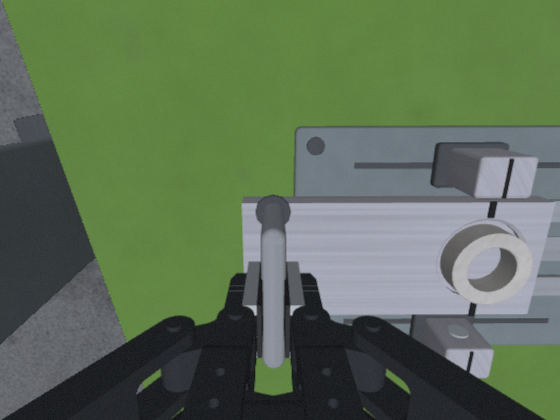

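View pics/t15f.png

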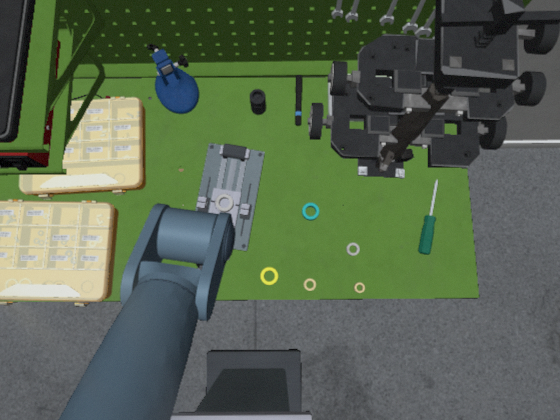

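```bash
python3 - <<'E'
from h import *
i=cv2.imread('pics/w15.png');cv2.imwrite('pics/w15c.png',cv2.resize(i[140:385,400:560],(520,796)[::1] if 0 else (390,600),interpolation=cv2.INTER_CUBIC))
t=cv2.imread('pics/t15f.png');cv2.imwrite('pics/t15c.png',cv2.resize(t[180:225,190:260],(800,514),interpolation=cv2.INTER_CUBIC))
E
```

```text
(no output)
```

View pics/w15c.png

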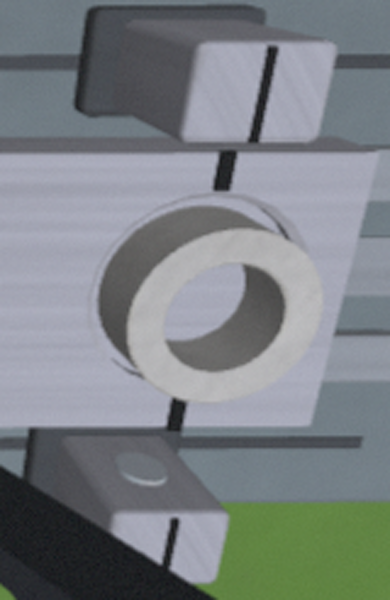

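View pics/t15c.png

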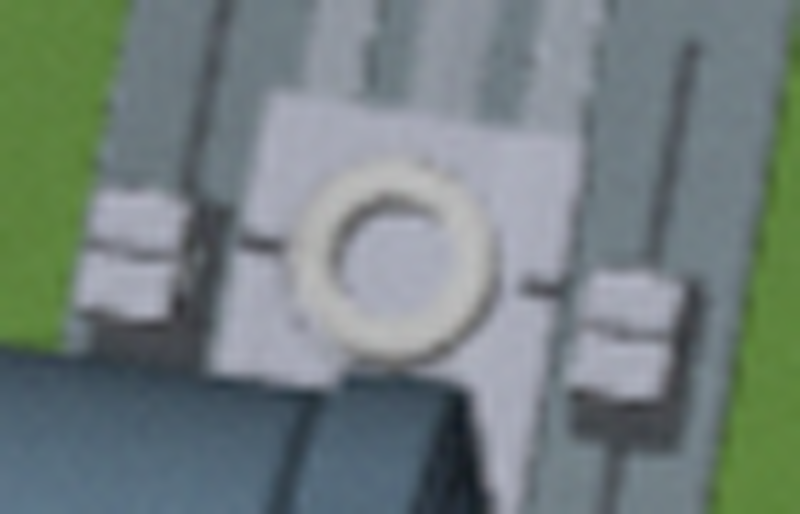

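```bash
cat > m.py <<'E'
from h import *
def go(c,P,items,yaw=-9.9):
    u=np.array([np.cos(np.radians(yaw)),np.sin(np.radians(yaw))]);v=np.array([-u[1],u[0]])
    r={}
    for n,z,a,b in items:
        A,B=onz(c,P(*a),z)[:2],onz(c,P(*b),z)[:2];r[n]=(A+B)/2
        print(n,'x',(A@u).round(2),(B@u).round(2),'y',(A@v).round(1),(B@v).round(1))
    m=lambda a,b:(r[a]+r[b])/2@u
    print('strokes ahead of marks by',m('s1','s2')-m('m1','m2'), 'mid y',(r['s1']+r['s2'])/2@v,(r['m1']+r['m2'])/2@v)
E
python3 - <<'E'
from m import *
P=lambda x,y:(400+(x+.5)*160/390-.5,140+(y+.5)*245/600-.5)
go(calibration('wrist'),P,[('m1',46,(271,48),(256,141)),('m2',46,(175,520),(166,566)),('s1',26.5,(229,152),(220,189)),('s2',26.5,(181,403),(173,430))])
P=lambda x,y:(190+(x+.5)*70/800-.5,180+(y+.5)*45/514-.5)
go(calibration('top'),P,[('m1',46,(85,242),(183,254)),('m2',46,(584,323),(675,334)),('s1',26.5,(238,241),(285,246)),('s2',26.5,(522,287),(560,290))])
E
```

```text
m1 x 570.9 571.6 y 178.3 162.3
m2 x 571.07 571.16 y 83.5 72.2
s1 x 580.12 579.78 y 154.5 146.8
s2 x 580.46 579.87 y 97.8 91.0
strokes ahead of marks by 8.872164673412385 mid y 122.52352380274397 124.07513010332781
m1 x 570.4 571.13 y 179.5 160.9
m2 x 570.38 571.08 y 84.4 67.3
s1 x 578.65 579.15 y 154.9 145.8
s2 x 578.64 579.25 y 99.6 92.3
strokes ahead of marks by 8.175196466390275 mid y 123.13366859501416 123.0102116206292
```

```bash
python3 -m jog '[{"offset":[0,-0.4,0],"twist":[0,0,0],"grip":0.4},{"offset":[0,-0.8,0],"twist":[0,0,0],"grip":0.4},{"offset":[0,-0.85,0],"twist":[0,0,0],"grip":0.4},{"offset":[0,-0.85,0],"twist":[0,0,0],"grip":0.4}]' 40;python3 - <<'E'
from h import *
s=state();i=camera('wrist')
cv2.imwrite('pics/w16c.png',cv2.resize(i[140:385,400:560],(390,600),interpolation=cv2.INTER_CUBIC))
cv2.imwrite('pics/w16.png',i);t=camera('top');cv2.imwrite('pics/t16f.png',t)
cv2.imwrite('pics/t16c.png',cv2.resize(t[180:225,190:260],(800,514),interpolation=cv2.INTER_CUBIC))
t=camera('scene');cv2.imwrite('pics/s16f.png',t)
print(s['width'],s['ft_force'],s['ee_pos'])
E
```

```text
time_s: 13.98
ee_pos: [479.0, 41.4, 45.0]
tool_rot: [0.766, 0.642, 0.001, 0.002]
ft_force: [7.6, -1.6, -2.4]
width: 0.1
0.09961150009572367 [ 7.57972288 -1.58854082 -2.40191642] [478.98421523  41.44467229  45.00175361]
```

View pics/w16c.png

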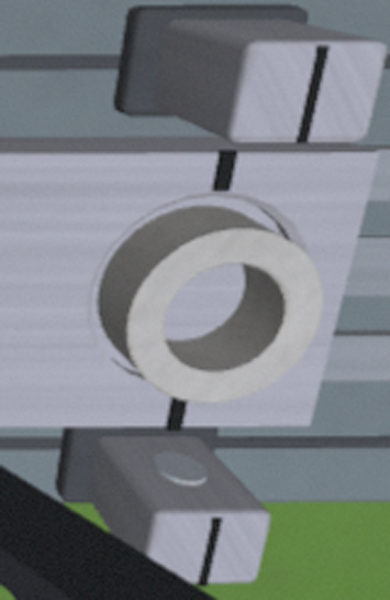

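View pics/t16c.png

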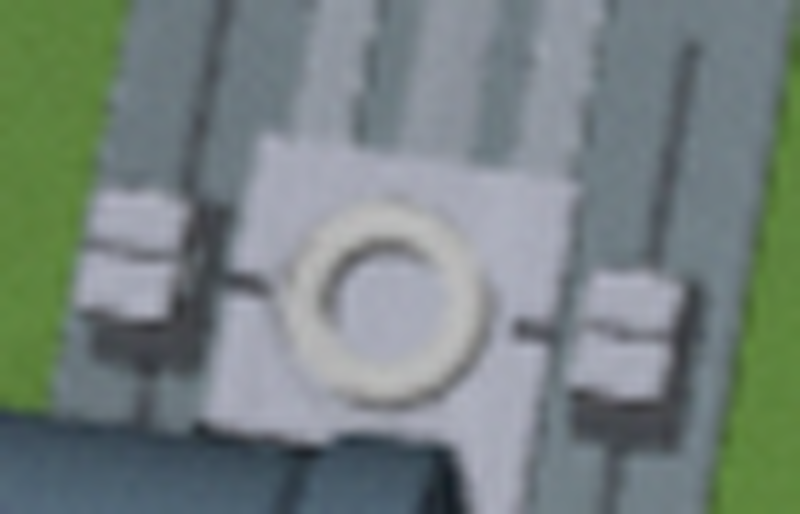

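View pics/s16f.png

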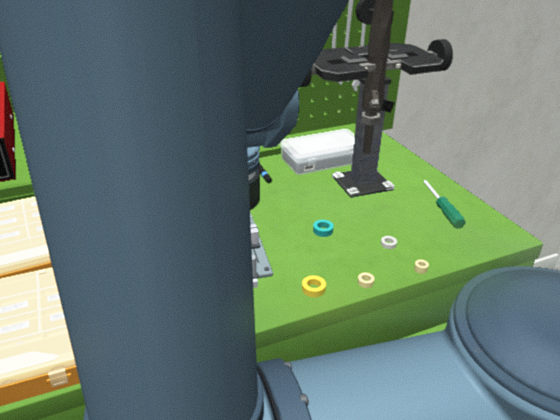

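```bash
python3 - <<'E'
from m import *
P=lambda x,y:(400+(x+.5)*160/390-.5,140+(y+.5)*245/600-.5)
c=calibration('wrist')
go(c,P,[('m1',46,(323,48),(304,141)),('m2',46,(217,520),(205,583)),('s1',26.5,(229,152),(220,189)),('s2',26.5,(181,403),(173,430))])
P2=lambda x,y:(190+(x+.5)*70/800-.5,180+(y+.5)*45/514-.5)
ct=calibration('top')
go(ct,P2,[('m1',46,(85,242),(183,254)),('m2',46,(584,323),(675,334)),('s1',26.5,(230,277),(268,291)),('s2',26.5,(517,326),(552,331))])
# sensitivity and scale: where would z-consistent post base/top check? known: bar axis x vs pointer =105 ; mark->bar
u=np.array([np.cos(np.radians(-9.9)),np.sin(np.radians(-9.9))])
print('tcp x',state()['ee_pos'][:2]@u,'cam',ray(c,(0,0))[0][:2]@u,ray(c,(0,0))[0][2],ray(ct,(0,0))[0][:2]@u)
i=cv2.imread('pics/t16f.png').astype(int).sum(2)
for n,cols in(('mL',range(198,207)),('sL',range(210,215)),('sR',range(235,239)),('mR',range(241,250))):
    print(n,[(k,i[198:213,k].tolist()) for k in cols[::2]])
E
```

```text
m1 x 571.3 571.61 y 178.3 162.2
m2 x 571.23 571.66 y 83.4 67.7
s1 x 571.81 571.47 y 154.5 146.8
s2 x 572.15 571.57 y 97.8 91.0
strokes ahead of marks by 0.3005288879323871 mid y 122.50024484721041 122.92294299889979
m1 x 570.4 571.13 y 179.5 160.9
m2 x 570.38 571.08 y 84.4 67.3
s1 x 571.5 570.0 y 155.0 147.4
s2 x 571.03 571.16 y 99.2 92.4
strokes ahead of marks by 0.17406888252878616 mid y 123.48551305034461 123.0102116206292
tcp x 464.77457823857077 cam 465.16608331288097 188.68384251885328 419.27240373446375
mL [(198, [460, 496, 440, 352, 490, 519, 524, 508, 452, 274, 258, 231, 229, 274, 348]), (200, [513, 522, 484, 406, 433, 522, 514, 513, 483, 398, 241, 227, 214, 246, 297]), (202, [513, 511, 506, 451, 348, 515, 509, 516, 537, 483, 220, 224, 214, 187, 206]), (204, [515, 513, 515, 459, 362, 500, 461, 443, 422, 364, 209, 229, 218, 215, 277]), (206, [371, 313, 250, 215, 258, 294, 296, 273, 208, 208, 210, 212, 212, 207, 243])]
sL [(210, [300, 315, 371, 419, 431, 395, 224, 343, 503, 506, 527, 527, 525, 527, 522]), (212, [515, 515, 523, 523, 522, 476, 307, 292, 487, 513, 513, 510, 514, 510, 509]), (214, [519, 513, 511, 505, 496, 454, 457, 469, 479, 446, 448, 465, 476, 499, 513])]
sR [(235, [529, 530, 529, 522, 531, 528, 530, 522, 519, 472, 289, 338, 517, 524, 520]), (237, [516, 516, 517, 524, 516, 527, 520, 523, 516, 475, 338, 276, 455, 459, 443])]
mR [(241, [354, 368, 372, 374, 370, 379, 415, 462, 479, 462, 397, 490, 514, 521, 510]), (243, [365, 372, 358, 363, 351, 384, 531, 516, 514, 483, 397, 414, 527, 523, 513]), (245, [374, 370, 368, 367, 339, 385, 528, 518, 513, 511, 461, 367, 520, 510, 517]), (247, [252, 258, 266, 263, 270, 329, 453, 512, 519, 523, 467, 352, 497, 502, 473]), (249, [370, 375, 378, 372, 372, 359, 351, 418, 370, 286, 227, 187, 190, 203, 204])]
```

```bash
python3 -m jog '[{"offset":[0,-0.02,0],"twist":[0,0,0],"grip":0.4},{"offset":[0,-0.02,0],"twist":[0,0,0],"grip":0.4},{"offset":[0,-0.02,0],"twist":[0,0,0],"grip":0.4},{"offset":[0,-0.02,0],"twist":[0,0,0],"grip":0.4}]' 40;python3 - <<'E'
from h import *
s=state();i=camera('wrist');c=calibration('wrist')
cv2.imwrite('pics/w17c.png',cv2.resize(i[140:385,400:560],(390,600),interpolation=cv2.INTER_CUBIC))
t=camera('top');a=cv2.imread('pics/top0.png')
print(np.abs(t[225:300,295:375].astype(int)-a[225:300,295:375]).sum(2).__gt__(120).nonzero()[1].tolist()[:0])
d=(np.abs(t.astype(int)-a).sum(2)>150).astype('uint8');k,l,st,ce=cv2.connectedComponentsWithStats(d)
print([(st[j].tolist()) for j in range(1,k) if st[j,4]>8])
print(s['width'],s['ft_force'],s['ee_pos'],s['time_s'],s['qd'].round(4))
E
```

```text
time_s: 14.62
ee_pos: [478.9, 41.4, 45.0]
tool_rot: [0.766, 0.642, 0.002, 0.002]
ft_force: [7.7, -1.5, -3.6]
width: 0.101
[]
[[206, 216, 31, 83, 627], [211, 225, 3, 11, 16], [151, 229, 6, 14, 32], [311, 239, 17, 17, 134], [143, 242, 15, 25, 117], [191, 300, 3, 7, 12], [205, 301, 10, 21, 127], [180, 313, 16, 54, 248], [206, 323, 3, 4, 9], [157, 416, 15, 4, 54]]
0.1008313425510282 [ 7.72848562 -1.53466776 -3.60453151] [478.89545748  41.44922798  44.9920189 ] 14.625 [-0.0014  0.0018  0.0003 -0.0009 -0.0014  0.0006]
```

View pics/w17c.png

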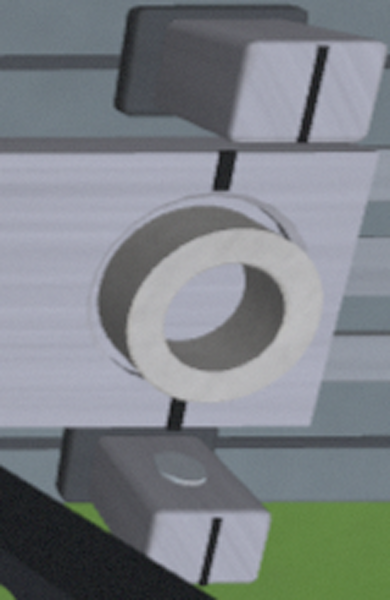

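The pointers are level with the post lines, the ring is flat in the recess, and the only change on the bench is that the largest ring has gone from where it lay. I'm handing in.

```bash
python3 -c "
from cell import close_job,state
print(close_job());s=state();print(s['time_s'],s['ee_pos'],s['ft_force'],s['width'])"
```

```text
the job is handed in; nothing more can be done
None
the job is handed in; nothing more can be done
```

I picked up the 38 mm ring with a 24 N grip setting and laid it flat in the recess while the slide was home. I then pinched the pull bar with a 40 N grip setting, drew the slide out about 80 mm and handed the job in at about 14.8 s, still holding the bar.

**Ring:** It measured 37.6 mm across in both directions at the height of a seated ring, so it lies level. Its centre was about 0.6 mm from the pointer line, with an even gap to the recess rim.

**Pointers:** Before the last small nudge, the wrist view put the pointers 0.3 mm short of the mark and the top view 0.17 mm. The nudge moved the arm about 0.1 mm, leaving roughly 0.1–0.2 mm. That final figure is worked out, not measured again.

**Pull:** The force on the tool was 7.7 N along x, close to the spring's expected value at the mark.

**Other rings and posts:** Comparing the first and last top pictures, the three small rings and the two coloured look-alikes had not moved, and the only changes were the arm, the slide and the missing ring. The posts stayed at the same measured spot throughout the draw.

**Disagreements:**
- The gripper read about 36 mm on the 38 mm ring, although the pictures gave about 38 mm.
- The recess centre differed by 1–3 mm between views, so I aimed by comparing ring and recess within the same wrist picture.

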